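# Cover the teacup and set it on its saucer

### The job

A lunch guest is being served tea. Put the small knobbed lid on the handleless teacup where the cup stands on the table, then move the covered cup as one piece into the well of the round wooden saucer: cup upright, lid still fully seated. Leave the larger lid, which belongs to the soup bowl, where it lies.

Things in the scene. Friction and masses are not known exactly. Their poses are not given: they have to be found in the camera images.
- lid: Small teacup lid, blue ceramic, round, 58 mm across, 32 mm tall, 60 g, right way up. Origin: centre of underside, z up. Tapered plug (30 mm across at z 0, 42 mm at z 8 mm) drops into the cup's mouth; flange 58 mm across, z 8 to 13 mm, rests on the cup's rim; cylindrical knob 18 mm across, z 14 to 32 mm, to pinch from above. Seated, its origin is 72 mm above the cup's origin.
- cup: Empty handleless teacup, blue ceramic, round, 80 mm tall, 200 g, standing upright. Origin: centre of underside, z up. Foot 44 mm across; outside a straight 58 mm cylinder from z 22 mm to the rim at z 80 mm; mouth 51 mm across. Grip across the outside from above; with the lid on, the knob stands 24 mm above the rim. Not the white mug with a handle.
- saucer: Round brown wooden saucer, loose on the table, 112 mm across, 16 mm tall, 160 g. Origin: centre of underside, z up. Flat well about 58 mm across in its middle, floor at z 6 mm; from there a sloping rim rises to z 16 mm at the edge. With the cup's foot in the well, the cup's origin is 6 mm above the saucer's.
- big_lid: Larger lid of the soup bowl, same blue ceramic, 104 mm across, 32 mm tall, knob 38 mm across: leave it alone. Origin: centre of underside, z up. The four listed things stand in any order in a row across the table, some 0.2 m apart (at least 0.13 m between centres).
Not all that is in view belongs to the job. Of the things shaped like the saucer, the brown one is meant.

How it is judged:
On the way:
1. the small lid is seated on the teacup while the cup still stands on the table, away from the saucer (horizontal distance between lid and cup below 0.01 m and z of lid in the frame of cup between 0.066 and 0.077 m and angle between the z axis of lid and the z axis of cup, either way round below 0.12 rad and angle between each of lid, cup's own z axis and vertical below 0.17 rad and horizontal distance between cup and saucer above 0.075 m and height (world z) of cup below 0.012 m), for 0.2 s.
At the end, for the whole second after the job is handed in: Cup at rest, upright (10 degrees), on the floor of the saucer's well (12 mm off centre, 5 mm in height); saucer flat on the table; small lid seated on the cup (7 degrees, 10 mm off centre, 5 mm in height); larger lid within 30 mm of its start (horizontal distance between lid and cup below 0.01 m and z of lid in the frame of cup between 0.066 and 0.077 m and angle between the z axis of lid and the z axis of cup, either way round below 0.12 rad and angle between each of lid, cup's own z axis and vertical below 0.17 rad and horizontal distance between cup and saucer below 0.012 m and z of cup in the frame of saucer between 0.002 and 0.011 m and angle between saucer's own z axis and vertical below 0.12 rad and height (world z) of saucer below 0.01 m and linear speed of each of cup, lid below 0.02 m/s and distance of big_lid from where it was at the start of the episode below 0.03 m); the robot touches nothing.
It fails at once if the larger lid is moved more than 30 mm (distance of big_lid from where it was at the start of the episode above 0.03 m).
It fails at once if the teacup is tipped over (angle between cup's own z axis and vertical above 0.9 rad).
It also fails if it takes over 67 s, if anything falls off the work surface, if the arm or the gripper's body presses on something with over 40 N, if the wrist force passes 120 N, or if a joint passes its speed limit or range.

### The arm

A 6-joint arm with a two-finger parallel gripper is mounted at the origin on the work surface. World frame = base frame: x ahead of the robot, y to its left, z up, the work surface at z = 0. Lengths are in m, angles in rad, forces in N, time in s.
With the tool pointing down it reaches from about 0.375 to 0.975 m from the base axis. Payload 3.8 kg.
Tool frame: the origin (TCP) lies on the centre line of the jaws, within the pads' length; the fingertips stand 14 mm ahead of it and the grasp point (between the pads) lies 5 mm behind it (bot.finger_overhang is the distance from the TCP to the fingertips, in m); y points along the fingers, x is the direction in which the jaws open and shut, and the axes are right-handed (so a half turn about y gives the same grasp; the last joint's range is limited). The gripper opens to 85 mm and grips with 20 to 120 N. Pads are 22 mm wide; open, the fingers measure 114 mm over their backs; the gripper's body (76 mm by 85 mm) begins 54 mm behind the grasp point. The pads swing forward as they close: fully open they stand 13 mm farther back than shut.
Start: joints at [-1.165, 0.264, 1.604, -0, 1.274, -0.037], TCP at [0.289, -0.61, 0.245] pointing down, gripper open.
Joint ranges: [-2.63, 2.63], [-0.94, 2.18], [0.31, 2.57], [-1.31, 4.45], [0, 2.66], [-2.55, 2.55]. Speed limits (rad/s): [2.57, 2.57, 3.14, 3.14, 3.14, 3.14].

### API

Orientations are given as a rotation vector (axis times angle).
In Python, from workcell import readout, read_camera, bot, spotter gives the robot as it stands.
- The arm moves only by the tool jog_arm, never from a script. Its argument "increments" is a list of rows, each a list of 7 numbers: the shift along the tool's x, y, z in m, then the turn, a rotation vector about the tool's x, y, z in rad, then the opening, from 0 (shut) to 1 (fully open). A call has 1 to 10 rows; each row shifts and turns the pose as measured when the row begins, along the tool's axes as they then stand; what a row does not reach is not made up. A row lasts 1/8 s, in which the tool goes at most 62.5 mm and 10.7 degrees, less where a joint would pass 70% of its speed; a pose out of reach is approached as far as the arm can. A call with a gripper value outside its range is refused whole. The fingers move at their own pace and stop on an object; "force" is the grip in N (left out, the last holds). Time passes only in rows, so rows that do not move let the fingers close. It gives the time, the measured TCP pose, the force and the opening at its end, in the units of the state.
- readout.read_state(): the state, without advancing time (a new reading comes with each control period).
- read_camera(name): name is "scene" or "side" or "wrist"; returns a dict with "img" (480x640x3 uint8, blue, green, red), "range_z" (480x640 float32, m along the optical axis (not along the pixel's ray), 0 where there is no reading), "fx", "fy", "cx", "cy" (pixels), "distortion" ([k1, k2, p1, p2, k3] as OpenCV has them; the pictures are not rectified), "world_from_camera" (4x4, takes a point from camera to world coordinates). Camera axes: x right, y down, z forward; pixel columns grow to the right and rows downward; lengths in m; the calibration is good to about 2 mm. A picture is of the moment at which its call begins.
- bot.finish_job(): hands the job in, once; it reports no verdict.
Trained networks look in a picture, given as the dict that the camera call returned (one of the last four; its "shot" number tells which), for a name from the list of things; names that differ only in an ending like _2 or _b are one class to them, and where a whole thing is asked for, a point or a joint stands for the part that bears it (a point fixed in the world has none). Each returns a list of dicts, best first, with "p" (0 to 1); they miss things now and then, are a little off and sometimes report something else, mostly with a low value. They report only what shows in the picture. A call takes as long as a camera call. They do not tell look-alikes from the thing itself.
- spotter.masks_of(picture, thing): "mask" (480x640 bool, what is visible of it) and "location" ([column, row] in pixels, amid what is visible of it).
- spotter.spot_point(picture, thing): "location" ([column, row] in pixels: a listed point, or the origin of a listed thing).
The state is a dict: "time": time; "q": joint angles; "joint_vel": joint speeds; "joint_torque": joint torques, N m; "tool_pos": TCP position; "tcp_rot": TCP orientation; "wrist_force": force on the tool from outside, world axes, zero at the start; "torque": the same for the moment, N m; "width": opening from 0.0 (shut) to 1.0 (fully open).
Only numpy, scipy, OpenCV 4.12 (cv2) and the standard library are available. Lean on these libraries where they do the work, as an engineer would, in place of code of your own. Each camera call takes 0.05 s, during which the arm holds its last target. There are 200 camera calls.

## Working session

There is one attempt and no reset: what is moved stays moved. The work goes in short steps, Python scripts to look and compute and a tool call to move; the robot and the scene stay as the last step left them, time stands still between calls to the robot, and variables do not carry over. Pictures are saved under pics/ and viewed, about 8 in all and at most 12, crops included, and the job is handed in when it is done.

Besides the shell and the picture viewer there is one more tool, called by a JSON object that holds its "method" and its "body", one argument or row to a line. jog_arm: Moves the arm, as the interface text tells. Its arguments: {"type":"object","properties":{"increments":{"type":"array"},"force":{"type":"number"}},"required":["increments"]}

```bash
mkdir -p pics; cat > h.py <<'E'
import numpy as np, cv2
from workcell import readout, read_camera, bot, spotter
def cloud(c):
    v,u=np.mgrid[0:480,0:640]
    K=np.array([[c["fx"],0,c["cx"]],[0,c["fy"],c["cy"]],[0,0,1]])
    p=cv2.undistortPoints(np.stack([u,v],-1).reshape(-1,1,2).astype(np.float64),K,np.array(c["distortion"],float)).reshape(480,640,2)
    z=c["range_z"]; P=np.dstack([p[...,0]*z,p[...,1]*z,z])
    T=np.array(c["world_from_camera"]); W=P@T[:3,:3].T+T[:3,3]; W[z<=0]=np.nan
    return W
def circ(xy):
    A=np.c_[2*xy,np.ones(len(xy))]; s=np.linalg.lstsq(A,(xy**2).sum(1),rcond=None)[0]
    return s[:2],np.sqrt(s[2]+s[0]**2+s[1]**2)
E
python3 - <<'E'
from h import *
s=readout.read_state(); print({k:np.round(v,3) for k,v in s.items()})
for n in ["scene","side"]:
    c=read_camera(n); cv2.imwrite(f"pics/{n}0.png",c["img"]); W=cloud(c)
    for t in ["lid","cup","saucer","big_lid"]:
        for m in spotter.masks_of(c,t)[:4]:
            w=W[m["mask"]]; w=w[~np.isnan(w[:,0])]
            if len(w)<5: continue
            h=np.percentile(w[:,2],95)
            print(n,t,round(m["p"],2),np.round(m["location"]),len(w),"lo",np.round(np.percentile(w,3,0),3),"hi",np.round(np.percentile(w,97,0),3))
E
```

```text
{'time': np.float64(0.0), 'q': array([-1.165,  0.265,  1.605, -0.   ,  1.274, -0.037]), 'joint_vel': array([ 0.002, -0.001,  0.002, -0.001,  0.001,  0.   ]), 'joint_torque': array([ 0.0000e+00, -5.1512e+01, -3.6732e+01, -0.0000e+00,  1.3000e-02,
        0.0000e+00]), 'tool_pos': array([ 0.289, -0.609,  0.244]), 'tcp_rot': array([-1.385,  0.879, -0.875]), 'wrist_force': array([-0.19 , -0.455, -0.06 ]), 'torque': array([ 0.04 , -0.043,  0.047]), 'width': np.float64(1.004)}
scene lid 0.81 [295. 230.] 386 lo [ 0.478 -0.097  0.01 ] hi [ 0.526 -0.046  0.032]
scene cup 0.82 [218. 166.] 839 lo [ 0.456 -0.349  0.001] hi [ 0.51  -0.294  0.08 ]
scene saucer 0.97 [414. 232.] 1419 lo [0.308 0.095 0.003] hi [0.402 0.19  0.016]
scene saucer 0.78 [299. 328.] 2464 lo [0.648 0.051 0.004] hi [0.743 0.145 0.018]
scene saucer 0.57 [359. 272.] 1783 lo [0.482 0.064 0.003] hi [0.575 0.158 0.016]
scene big_lid 0.94 [420. 348.] 2478 lo [0.556 0.246 0.012] hi [0.647 0.334 0.033]
side lid 0.78 [343. 236.] 346 lo [ 0.474 -0.096  0.001] hi [ 0.525 -0.045  0.032]
side cup 0.92 [394. 178.] 798 lo [ 0.45  -0.35   0.003] hi [ 0.502 -0.293  0.08 ]
side saucer 0.82 [226. 250.] 1151 lo [0.65  0.052 0.004] hi [0.741 0.144 0.017]
side saucer 0.76 [369. 307.] 1795 lo [0.308 0.093 0.004] hi [0.402 0.187 0.017]
side big_lid 0.67 [211. 320.] 1837 lo [0.551 0.246 0.01 ] hi [0.642 0.338 0.033]
```

View pics/scene0.png

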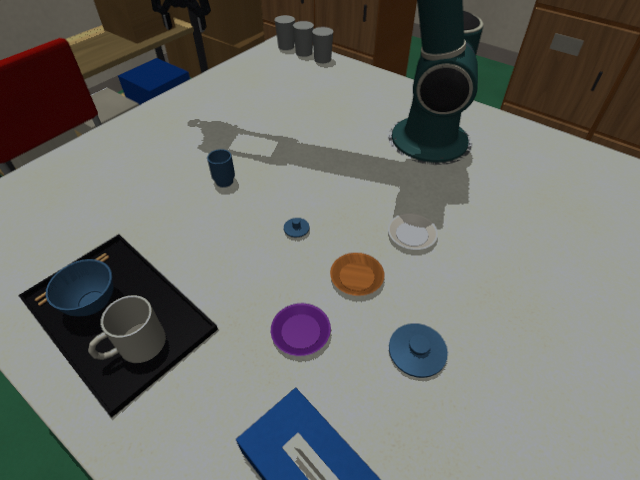

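```bash
python3 - <<'E'
from h import *
from scipy.spatial.transform import Rotation as R
s=readout.read_state(); print(np.round(R.from_rotvec(s["tcp_rot"]).as_matrix(),3))
a=cv2.imread("pics/scene0.png")[130:390,170:480]; cv2.imwrite("pics/crop1.png",cv2.resize(a,None,fx=2.3,fy=2.3,interpolation=2))
E
```

```text
[[ 0.428 -0.     0.904]
 [-0.904  0.     0.428]
 [-0.    -1.     0.   ]]
```

View pics/crop1.png

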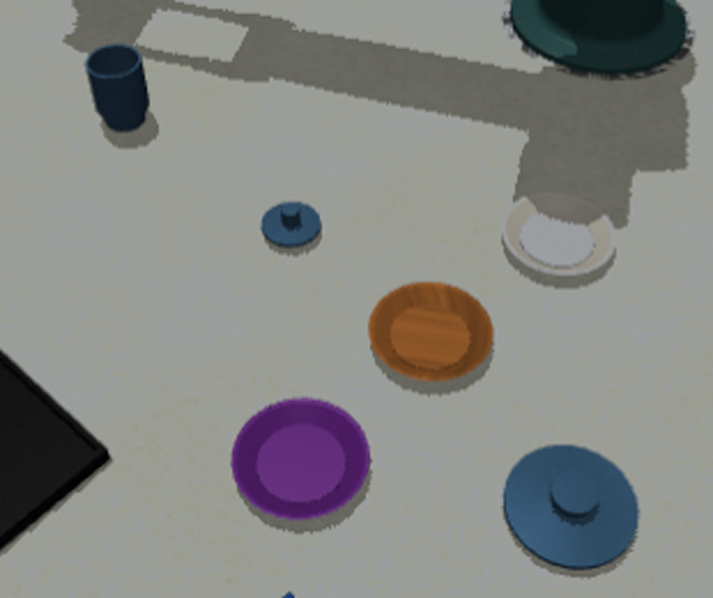

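Cup (218,166). Small knobbed lid (296,228), clearly smaller than the big lid (418,350). Saucer-shaped things: white (414,232), brown wood (358,274), purple (300,328). The brown one, with wood grain, is meant, and the crop confirms it.

```bash
python3 - <<'E'
from h import *
from scipy.optimize import least_squares
W={}
for n in ["scene","side"]:
    w=cloud(read_camera(n)).reshape(-1,3); W[n]=w[~np.isnan(w[:,0])]
def near(w,c,r,lo,hi): return w[(np.hypot(*(w[:,:2]-c).T)<r)&(w[:,2]>lo)&(w[:,2]<hi)]
def fit(w,r):
    return np.round(least_squares(lambda p:np.hypot(*(w[:,:2]-p).T)-r,w[:,:2].mean(0),loss="soft_l1",f_scale=.002).x,4),len(w)
for n in W:
    w=W[n]
    k=near(w,[.502,-.071],.05,.018,.030);print(n,"knob side",fit(k,.009))
    k=near(w,[.502,-.071],.05,.0305,.040);print(n,"knob top mean",k[:,:2].mean(0).round(4),len(k),k[:,2].mean().round(4))
    k=near(w,[.502,-.071],.05,.006,.04);print(n,"lid minmax mid",((np.percentile(k,1,0)+np.percentile(k,99,0))/2).round(4))
    print(n,"cup side",fit(near(w,[.48,-.322],.06,.026,.074),.029))
    k=near(w,[.48,-.322],.06,.077,.09);print(n,"cup rim",fit(k,.02725))
    k=near(w,[.528,.111],.08,.006,.03);print(n,"saucer mid",((np.percentile(k,.5,0)+np.percentile(k,99.5,0))/2).round(4), "edge",fit(near(w,[.528,.111],.075,.0145,.03),.0545))
E
```

```text
scene knob side (array([ 0.5006, -0.0725]), 30)
scene knob top mean [ 0.5025 -0.0712] 28 0.0314
scene lid minmax mid [ 0.5016 -0.0717  0.0199]
scene cup side (array([ 0.4815, -0.3228]), 564)
scene cup rim (array([ 0.4818, -0.3228]), 90)
scene saucer mid [0.5289 0.1101 0.0119] edge (array([0.5292, 0.1107]), 260)
side knob side (array([ 0.4992, -0.0729]), 41)
side knob top mean [ 0.4982 -0.0704] 25 0.0322
side lid minmax mid [ 0.4977 -0.0715  0.0203]
side cup side (array([ 0.4788, -0.323 ]), 517)
side cup rim (array([ 0.4784, -0.3218]), 83)
side saucer mid [0.5265 0.1098 0.0122] edge (array([0.525 , 0.1116]), 260)
```

{"method": "jog_arm", "body": {
  "increments": [
    [-0.033,0,0.035,0,0,0,1],
    [-0.033,0,0.035,0,0,0,1],
    [-0.033,0,0.035,0,0,0,1],
    [-0.033,0,0.035,0,0,0,1],
    [-0.033,0,0.035,0,0,0,1],
    [-0.033,0,0.035,0,0,0,1],
    [-0.033,0,0.035,0,0,0,1],
    [-0.033,0,0.035,0,0,0,1],
    [-0.033,0,0.035,0,0,0,1],
    [-0.033,0,0.035,0,0,0,1]
  ],
  "force": 40
}}

```text
time: 1.85
tool_pos: [0.4693, -0.1527, 0.2468]
tcp_rot: [-1.385, 0.876, -0.889]
wrist_force: [-0.4, 0.2, -0.7]
width: 1.001
```

{"method": "jog_arm", "body": {
  "increments": [
    [-0.03,0.03,0.031,0,0,0,0.6],
    [-0.03,0.03,0.031,0,0,0,0.6],
    [0,0,0,0,0,0,0.6]
  ]
}}

```text
time: 2.22
tool_pos: [0.5033, -0.0673, 0.1874]
tcp_rot: [-1.384, 0.868, -0.89]
wrist_force: [0.0, -0.2, -0.1]
width: 0.604
```

```bash
cat >> h.py <<'E'
from scipy.spatial.transform import Rotation as Ro
def to(t,yaw=-1.129):
    s=readout.read_state(); R=Ro.from_rotvec(s["tcp_rot"]); x=np.array([np.cos(yaw),np.sin(yaw),0]); y=np.array([0,0,-1.])
    G=Ro.from_matrix(np.c_[x,y,np.cross(x,y)])
    print("t",round(s["time"],2),"pos",np.round(s["tool_pos"],4),"F",np.round(s["wrist_force"],1),"w",round(s["width"],3))
    print("local d",np.round(R.inv().apply(np.array(t)-s["tool_pos"]),4),"turn",np.round((R.inv()*G).as_rotvec(),4))
E
python3 - <<'E'
from h import *
to([.5,-.0718,.1])
c=read_camera("wrist"); cv2.imwrite("pics/w1.png",c["img"]); W=cloud(c)
for m in spotter.masks_of(c,"lid")[:3]:
    w=W[m["mask"]]; w=w[~np.isnan(w[:,0])]; print(m["p"],m["location"],len(w))
    f=w[(w[:,2]>.008)&(w[:,2]<.018)]; k=w[w[:,2]>.028]
    print("flange circ",circ(f[np.hypot(*(f[:,:2]-np.median(w[:,:2],0)).T)>.02][:,:2]) if len(f)>5 else 0,"mid",(np.percentile(w,1,0)+np.percentile(w,99,0))/2,"knob",k.mean(0),len(k),(k.min(0)+k.max(0))/2)
E
```

```text
t 2.23 pos [ 0.5033 -0.0673  0.1874] F [ 0.  -0.2 -0.1] w 0.604
local d [ 0.0018  0.0873 -0.0057] turn [-0.0082 -0.0017  0.0101]
0.66 [311.2, 229.0] 4292
flange circ (array([ 0.50079567, -0.07227089]), np.float64(0.024794562749502688)) mid [ 0.50013555 -0.07300453  0.01623772] knob [ 0.50046177 -0.07241131  0.03172881] 444 [ 0.49994173 -0.07264858  0.03095932]
```

View pics/w1.png

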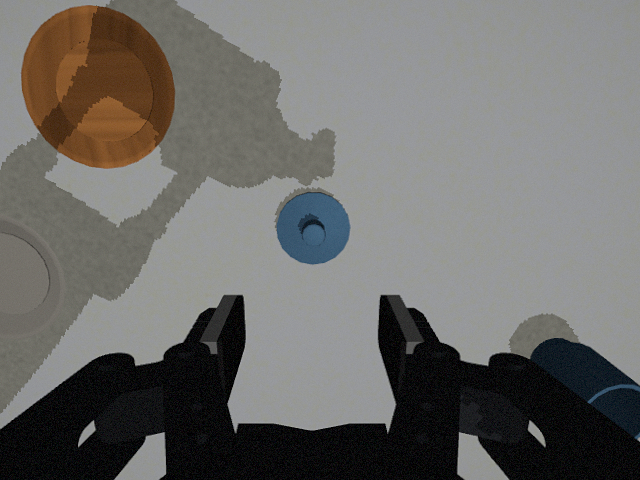

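{"method": "jog_arm", "body": {
  "increments": [
    [0.001,0,-0.003,-0.008,-0.002,0.01,0.6],
    [0.001,0.04,-0.002,0,0,0,0.6],
    [0,0.04,0,0,0,0,0.6],
    [0,0.04,0,0,0,0,0.6],
    [0,0,0,0,0,0,0.6]
  ]
}}

```text
time: 2.95
tool_pos: [0.5061, -0.0825, 0.075]
tcp_rot: [-1.379, 0.872, -0.899]
wrist_force: [0.0, 0.2, 0.0]
width: 0.599
```

```bash
python3 -c "
from h import *
to([.5003,-.0724,.031])"
```

```text
t 2.95 pos [ 0.5061 -0.0825  0.075 ] F [0.  0.2 0. ] w 0.599
local d [-0.0121  0.0438 -0.0016] turn [-0.0122 -0.0107  0.0118]
```

{"method": "jog_arm", "body": {
  "increments": [
    [0,0,0,-0.012,-0.011,0.012,0.6],
    [-0.006,0.01,-0.001,0,0,0,0.6],
    [-0.006,0.01,0,0,0,0,0.6],
    [0,0,0,0,0,0,0.6]
  ]
}}

```text
time: 3.45
tool_pos: [0.5041, -0.0738, 0.0598]
tcp_rot: [-1.382, 0.872, -0.885]
wrist_force: [-1.1, 0.6, 0.4]
width: 0.6
```

```bash
python3 -c "
from h import *
to([.5003,-.0724,.031])"
```

```text
t 3.45 pos [ 0.5041 -0.0738  0.0598] F [-1.1  0.6  0.4] w 0.6
local d [-0.003   0.0288 -0.0031] turn [-0.0071 -0.0012  0.0048]
```

{"method": "jog_arm", "body": {
  "increments": [
    [-0.002,0.01,-0.003,-0.007,0,0.005,0.6],
    [-0.001,0.01,-0.001,0,0,0,0.6],
    [0,0,0,0,0,0,0.6]
  ]
}}

```text
time: 3.82
tool_pos: [0.499, -0.0723, 0.0386]
tcp_rot: [-1.386, 0.878, -0.878]
wrist_force: [-0.1, 0.5, -0.7]
width: 0.602
```

```bash
python3 -c "
from h import *
to([.5003,-.0724,.031])"
```

```text
t 3.83 pos [ 0.499  -0.0723  0.0386] F [-0.1  0.5 -0.7] w 0.602
local d [0.0007 0.0076 0.0011] turn [ 0.0002 -0.0001 -0.0004]
```

{"method": "jog_arm", "body": {
  "increments": [
    [0.001,0.007,0.001,0,0,0,0.6],
    [0,0,0,0,0,0,0.6],
    [0,0,0,0,0,0,0.1],
    [0,0,0,0,0,0,0.1],
    [0,0,0,0,0,0,0.1],
    [0,0,0,0,0,0,0.1]
  ],
  "force": 40
}}

```text
time: 4.58
tool_pos: [0.501, -0.073, 0.0315]
tcp_rot: [-1.386, 0.878, -0.878]
wrist_force: [-0.8, -0.1, -0.1]
width: 0.187
```

```bash
python3 -c "
from h import *
to([.5003,-.0724,.13])"
```

```text
t 4.58 pos [ 0.501  -0.073   0.0315] F [-0.8 -0.1 -0.1] w 0.187
local d [-0.0008 -0.0985 -0.0003] turn [-0.0004 -0.0004  0.0001]
```

{"method": "jog_arm", "body": {
  "increments": [
    [0,0,0,0,0,0,0],
    [0,-0.02,0,0,0,0,0],
    [0,-0.035,0,0,0,0,0],
    [0,-0.035,0,0,0,0,0],
    [0,-0.035,0,0,0,0,0],
    [0,0,0,0,0,0,0],
    [0,0,0,0,0,0,0]
  ]
}}

```text
time: 5.45
tool_pos: [0.4989, -0.0726, 0.158]
tcp_rot: [-1.388, 0.881, -0.875]
wrist_force: [-0.5, -0.8, -0.9]
width: 0.187
```

```bash
python3 - <<'E'
from h import *
to([.480,-.3227,.2])
s=readout.read_state(); R=Ro.from_rotvec(s["tcp_rot"])
for n in ["scene","side","wrist"]:
    c=read_camera(n); W=cloud(c)
    for m in spotter.masks_of(c,"lid")[:2]:
        w=W[m["mask"]]; w=w[~np.isnan(w[:,0])]
        if len(w)<10: continue
        print(n,round(m["p"],2),len(w),"world mid",np.round((np.percentile(w,2,0)+np.percentile(w,98,0))/2,4),"zr",np.round(np.percentile(w[:,2],[2,98]),4))
        l=R.inv().apply(w-s["tool_pos"]); print("  tool lo,hi",np.round(np.percentile(l,2,0),4),np.round(np.percentile(l,98,0),4))
    if n=="wrist": cv2.imwrite("pics/w2.png",c["img"])
E
```

```text
t 5.45 pos [ 0.4989 -0.0726  0.158 ] F [-0.5 -0.8 -0.9] w 0.187
local d [ 0.2179 -0.0421 -0.1241] turn [ 0.0031 -0.0003 -0.0025]
scene 0.89 358 world mid [ 0.5034 -0.0696  0.1466] zr [0.1344 0.1587]
  tool lo,hi [-0.0266 -0.0007 -0.011 ] [0.0257 0.0236 0.0288]
scene 0.66 2475 world mid [0.6011 0.2902 0.0222] zr [0.011  0.0335]
  tool lo,hi [-0.3296  0.1244  0.2011] [-0.2377  0.1469  0.2958]
side 0.47 266 world mid [ 0.5316 -0.1664  0.0722] zr [-0.0005  0.1449]
  tool lo,hi [-0.0298  0.0132 -0.0283] [0.2402 0.1579 0.0238]
wrist 0.65 10202 world mid [ 0.4999 -0.0711  0.1478] zr [0.1367 0.1588]
  tool lo,hi [-0.026  -0.0008 -0.0269] [0.0265 0.0212 0.0266]
wrist 0.62 21576 world mid [0.5253 0.1083 0.0106] zr [0.0046 0.0165]
  tool lo,hi [-0.1981  0.1415  0.0554] [-0.1028  0.1535  0.1448]
```

View pics/w2.png

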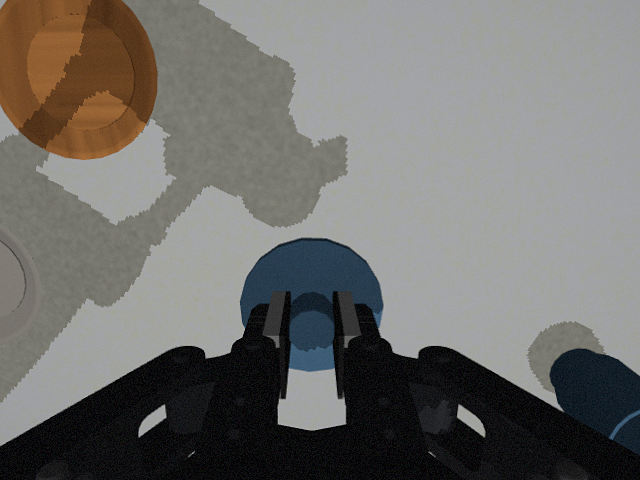

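{"method": "jog_arm", "body": {
  "increments": [
    [0.03,0,-0.017,0,0,0,0],
    [0.03,0,-0.017,0,0,0,0],
    [0.03,0,-0.017,0,0,0,0],
    [0.03,0,-0.017,0,0,0,0],
    [0.03,0,-0.017,0,0,0,0],
    [0.018,0,-0.01,0,0,0,0],
    [0,0,0,0,0,0,0],
    [0,0,0,0,0,0,0]
  ]
}}

```text
time: 6.75
tool_pos: [0.4827, -0.2685, 0.1522]
tcp_rot: [-1.388, 0.888, -0.866]
wrist_force: [0.6, -0.8, -1.1]
width: 0.191
```

```bash
python3 - <<'E'
from h import *
to([.480,-.3227,.15])
c=read_camera("wrist"); W=cloud(c)
for m in spotter.masks_of(c,"cup")[:2]:
    w=W[m["mask"]]; w=w[~np.isnan(w[:,0])]
    if len(w)<10: continue
    r=w[w[:,2]>.077]; print(round(m["p"],2),len(w),len(r)); 
    if len(r)>10: print("rim",circ(r[:,:2]))
    b=w[(w[:,2]>.026)&(w[:,2]<.074)]
E
```

```text
t 6.75 pos [ 0.4827 -0.2685  0.1522] F [ 0.6 -0.8 -1.1] w 0.191
local d [ 0.0478  0.0019 -0.0257] turn [ 0.008   0.0014 -0.0106]
0.97 7523 1387
rim (array([ 0.48006135, -0.32210762]), np.float64(0.0274999165511502))
```

{"method": "jog_arm", "body": {
  "increments": [
    [0,0,0,0.008,0.001,-0.01,0],
    [0.016,0,-0.008,0,0,0,0],
    [0.016,0,-0.008,0,0,0,0],
    [0.014,0,-0.008,0,0,0,0],
    [0,0,0,0,0,0,0],
    [0,0,0,0,0,0,0]
  ]
}}

```text
time: 7.6
tool_pos: [0.4813, -0.3233, 0.1527]
tcp_rot: [-1.387, 0.875, -0.877]
wrist_force: [-0.2, 0.3, -0.7]
width: 0.189
```

```bash
python3 -c "
from h import *
to([.480,-.3225,.13])"
```

```text
t 7.6 pos [ 0.4813 -0.3233  0.1527] F [-0.2  0.3 -0.7] w 0.189
local d [-0.0013  0.0227 -0.0008] turn [-0.001   0.0025  0.0013]
```

{"method": "jog_arm", "body": {
  "increments": [
    [-0.001,0.012,-0.001,-0.001,0.002,0.001,0],
    [0,0.012,0,0,0,0,0],
    [0,0.008,0,0,0,0,0],
    [0,0,0,0,0,0,0],
    [0,0,0,0,0,0,0]
  ]
}}

```text
time: 8.22
tool_pos: [0.4791, -0.3209, 0.117]
tcp_rot: [-1.386, 0.879, -0.874]
wrist_force: [0.7, -0.3, 0.1]
width: 0.185
```

```bash
python3 -c "
from h import *
to([.480,-.3225,.1045])"
```

```text
t 8.22 pos [ 0.4791 -0.3209  0.117 ] F [ 0.7 -0.3  0.1] w 0.185
local d [0.0019 0.0125 0.0001] turn [ 0.0012  0.0016 -0.0027]
```

{"method": "jog_arm", "body": {
  "increments": [
    [0.002,0.002,0,0.001,0.001,-0.003,0],
    [0,0.004,0,0,0,0,0],
    [0,0.004,0,0,0,0,0],
    [0,0,0,0,0,0,0],
    [0,0,0,0,0,0,0]
  ]
}}

```text
time: 8.85
tool_pos: [0.4807, -0.3233, 0.1073]
tcp_rot: [-1.387, 0.876, -0.879]
wrist_force: [0.3, 1.2, -0.7]
width: 0.189
```

```bash
python3 -c "
from h import *
to([.480,-.3225,.1035])"
```

```text
t 8.85 pos [ 0.4807 -0.3233  0.1073] F [ 0.3  1.2 -0.7] w 0.189
local d [-0.001   0.0038 -0.0003] turn [-0.0008  0.0006  0.0022]
```

{"method": "jog_arm", "body": {
  "increments": [
    [-0.001,0.002,0,0,0,0,0],
    [0,0.0015,0,0,0,0,0],
    [0,0,0,0,0,0,0]
  ]
}}

```text
time: 9.22
tool_pos: [0.4803, -0.3223, 0.1038]
tcp_rot: [-1.387, 0.875, -0.88]
wrist_force: [0.5, -0.1, -0.4]
width: 0.187
```

```bash
python3 -c "
from h import *
to([.480,-.3225,.1035])"
```

```text
t 9.22 pos [ 0.4803 -0.3223  0.1038] F [ 0.5 -0.1 -0.4] w 0.187
local d [ 0.      0.0003 -0.0003] turn [-0.0009  0.0006  0.0025]
```

{"method": "jog_arm", "body": {
  "increments": [
    [0,0.001,0,0,0,0,0],
    [0,0,0,0,0,0,0]
  ]
}}

```text
time: 9.48
tool_pos: [0.4806, -0.3226, 0.1034]
tcp_rot: [-1.387, 0.875, -0.88]
wrist_force: [-0.3, 0.4, -1.3]
width: 0.185
```

{"method": "jog_arm", "body": {
  "increments": [
    [0,0,0,0,0,0,0.3],
    [0,0,0,0,0,0,0.45],
    [0,0,0,0,0,0,0.45],
    [0,0,0,0,0,0,0.45]
  ]
}}

```text
time: 9.98
tool_pos: [0.4807, -0.3227, 0.1034]
tcp_rot: [-1.387, 0.875, -0.881]
wrist_force: [0.2, -0.1, 0.9]
width: 0.451
```

{"method": "jog_arm", "body": {
  "increments": [
    [0,-0.02,0,0,0,0,0.45],
    [0,-0.03,0,0,0,0,0.45],
    [0,-0.03,0,0,0,0,1],
    [0,0,0,0,0,0,1],
    [0,0,0,0,0,0,1],
    [0,0,0,0,0,0,1]
  ]
}}

```text
time: 10.72
tool_pos: [0.4807, -0.3226, 0.1892]
tcp_rot: [-1.387, 0.873, -0.882]
wrist_force: [-0.2, -0.5, 0.2]
width: 1.003
```

```bash
python3 - <<'E'
from h import *
to([.480,-.3225,.13])
im=[]
for n in ["scene","side","wrist"]:
    c=read_camera(n); W=cloud(c); P=W[(np.hypot(W[...,0]-.48,W[...,1]+.3225)<.05)&(W[...,2]>.0)&(W[...,2]<.12)]
    k=P[P[:,2]>.095]; f=P[(P[:,2]>.081)&(P[:,2]<.09)]; b=P[(P[:,2]>.026)&(P[:,2]<.074)]
    print(n,"top",np.round(np.percentile(P[:,2],[99.5]),4),"knob",np.round(k.mean(0),4) if len(k) else 0,len(k),"flange n,z",len(f),np.round(np.percentile(f,[5,50,95],axis=0),4).tolist() if len(f) else 0)
    if n=="side": cv2.imwrite("pics/s2.png",cv2.resize(c["img"][110:230,330:470],None,fx=4,fy=4,interpolation=2))
    if n=="wrist":
        A=np.c_[f[:,:2]-f[:,:2].mean(0),np.ones(len(f))]; print("plane",np.linalg.lstsq(A,f[:,2],rcond=None)[0])
E
```

```text
t 10.72 pos [ 0.4807 -0.3226  0.1892] F [-0.2 -0.5  0.2] w 1.003
local d [-0.0007  0.0592 -0.0007] turn [-0.0023  0.0006  0.0051]
scene top [0.104] knob [ 0.4829 -0.32    0.1011] 48 flange n,z 255 [[0.4583, -0.3457, 0.0824], [0.4886, -0.316, 0.0847], [0.5072, -0.2975, 0.0873]]
side top [0.1044] knob [ 0.4771 -0.3177  0.1014] 37 flange n,z 186 [[0.4535, -0.3408, 0.082], [0.4742, -0.313, 0.0849], [0.5023, -0.2947, 0.0873]]
wrist top [0.1049] knob [ 0.4814 -0.3226  0.1032] 823 flange n,z 5921 [[0.457, -0.3466, 0.0838], [0.4837, -0.3212, 0.0853], [0.5046, -0.2994, 0.0868]]
plane [-0.00106869 -0.00107396  0.08532678]
```

View pics/s2.png

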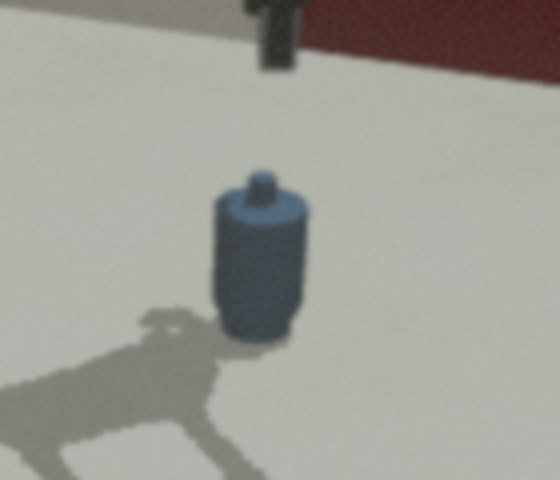

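The lid is seated: level flange at 0.085, knob top at 0.104, visible at (262,190) in the crop. Next I'll grip the cup.

{"method": "jog_arm", "body": {
  "increments": [
    [0,0,0,-0.002,0.001,0.005,1],
    [-0.0005,0.035,-0.0005,0,0,0,1],
    [0,0.035,0,0,0,0,1],
    [0,0.02,0,0,0,0,1],
    [0,0,0,0,0,0,1],
    [0,0,0,0,0,0,1]
  ]
}}

```text
time: 11.62
tool_pos: [0.4796, -0.322, 0.0951]
tcp_rot: [-1.386, 0.881, -0.875]
wrist_force: [0.4, -1.2, -0.1]
width: 1.002
```

```bash
python3 -c "
from h import *
to([.4807,-.3225,.053])"
```

```text
t 11.62 pos [ 0.4796 -0.322   0.0951] F [ 0.4 -1.2 -0.1] w 1.002
local d [0.0011 0.0421 0.0009] turn [ 0.0015 -0.0007 -0.0035]
```

{"method": "jog_arm", "body": {
  "increments": [
    [0.001,0.015,0.001,0.001,0,-0.003,1],
    [0,0.015,0,0,0,0,1],
    [0,0.007,0,0,0,0,1],
    [0,0,0,0,0,0,1]
  ]
}}

```text
time: 12.12
tool_pos: [0.4822, -0.3234, 0.0576]
tcp_rot: [-1.387, 0.876, -0.881]
wrist_force: [-0.2, -0.3, -0.2]
width: 0.999
```

```bash
python3 -c "
from h import *
to([.4807,-.3225,.053])"
```

```text
t 12.12 pos [ 0.4822 -0.3234  0.0576] F [-0.2 -0.3 -0.2] w 0.999
local d [-0.0015  0.0046 -0.001 ] turn [-0.0012 -0.0007  0.0027]
```

{"method": "jog_arm", "body": {
  "increments": [
    [-0.0015,0.004,-0.001,-0.001,0,0.003,1],
    [0,0,0,0,0,0,0.8],
    [0,0,0,0,0,0,0.7],
    [0,0,0,0,0,0,0.5],
    [0,0,0,0,0,0,0.3],
    [0,0,0,0,0,0,0.3]
  ],
  "force": 50
}}

```text
time: 12.88
tool_pos: [0.4812, -0.3229, 0.0543]
tcp_rot: [-1.386, 0.877, -0.88]
wrist_force: [0.5, -0.6, -1.2]
width: 0.666
```

{"method": "jog_arm", "body": {
  "increments": [
    [0,-0.01,0,0,0,0,0.3],
    [0,-0.02,0,0,0,0,0.3],
    [0,-0.03,0,0,0,0,0.3],
    [0,-0.02,0,0,0,0,0.3],
    [0,0,0,0,0,0,0.3],
    [0,0,0,0,0,0,0.3]
  ]
}}

```text
time: 13.62
tool_pos: [0.4791, -0.3213, 0.1359]
tcp_rot: [-1.385, 0.881, -0.876]
wrist_force: [-0.2, 0.8, -2.0]
width: 0.664
```

```bash
python3 - <<'E'
from h import *
to([.5272,.1107,.15])
s=readout.read_state(); R=Ro.from_rotvec(s["tcp_rot"])
from scipy.optimize import least_squares
for n in ["scene","side"]:
    c=read_camera(n); W=cloud(c)
    for m in spotter.masks_of(c,"cup")[:1]:
        w=W[m["mask"]]; w=w[~np.isnan(w[:,0])]
        print(n,round(m["p"],2),len(w),np.round(np.percentile(w,[2,98],axis=0),4).tolist())
    for m in spotter.masks_of(c,"lid")[:1]:
        w=W[m["mask"]]; w=w[~np.isnan(w[:,0])]
        print(n,"lid",round(m["p"],2),len(w),np.round(np.percentile(w,[2,98],axis=0),4).tolist())
E
```

```text
t 13.62 pos [ 0.4791 -0.3213  0.1359] F [-0.2  0.8 -2. ] w 0.664
local d [-0.3702 -0.0132  0.2279] turn [ 0.0013 -0.0008 -0.0033]
scene 0.78 578 [[0.4716, -0.331, 0.0863], [0.5087, -0.2924, 0.1608]]
scene lid 0.68 309 [[0.4698, -0.348, 0.1601], [0.5078, -0.294, 0.186]]
side 0.69 535 [[0.448, -0.328, 0.0815], [0.5029, -0.2903, 0.1582]]
side lid 0.65 67 [[0.4489, -0.335, 0.1621], [0.5026, -0.2909, 0.1679]]
```

{"method": "jog_arm", "body": {
  "increments": [
    [-0.012,0,0.007,0,0,0,0.3],
    [-0.024,0,0.015,0,0,0,0.3],
    [-0.03,0,0.019,0,0,0,0.3],
    [-0.03,0,0.019,0,0,0,0.3],
    [-0.03,0,0.019,0,0,0,0.3],
    [-0.03,0,0.019,0,0,0,0.3],
    [-0.03,0,0.019,0,0,0,0.3],
    [-0.02,0,0.012,0,0,0,0.3],
    [-0.01,0,0.006,0,0,0,0.3],
    [0,0,0,0,0,0,0.3]
  ]
}}

```text
time: 15.18
tool_pos: [0.5072, -0.0538, 0.1343]
tcp_rot: [-1.384, 0.886, -0.87]
wrist_force: [0.7, -0.8, -2.2]
width: 0.663
```

```bash
python3 - <<'E'
from h import *
to([.5272,.1107,.12])
c=read_camera("wrist"); W=cloud(c)
for m in spotter.masks_of(c,"saucer")[:3]:
    w=W[m["mask"]]; w=w[~np.isnan(w[:,0])]
    if len(w)<50: continue
    e=w[w[:,2]>.0145]; print(round(m["p"],2),m["location"],len(w),"edge",circ(e[:,:2]),"mid",(np.percentile(w,1,0)+np.percentile(w,99,0))/2)
E
```

```text
t 15.18 pos [ 0.5072 -0.0538  0.1343] F [ 0.7 -0.8 -2.2] w 0.663
local d [-0.14    0.0153  0.0884] turn [ 0.003  -0.0006 -0.0093]
0.64 [80.1, 93.3] 26667 edge (array([0.52752253, 0.10886208]), np.float64(0.051602942245100925)) mid [0.52742716 0.10792601 0.0105423 ]
0.6 [17.6, 320.5] 4110 edge (array([0.35642404, 0.13922095]), np.float64(0.05049503740391057)) mid [0.36160278 0.10953695 0.01076078]
```

{"method": "jog_arm", "body": {
  "increments": [
    [0,0,0,0.003,-0.001,-0.009,0.3],
    [-0.02,0,0.012,0,0,0,0.3],
    [-0.028,0,0.018,0,0,0,0.3],
    [-0.028,0,0.018,0,0,0,0.3],
    [-0.028,0,0.018,0,0,0,0.3],
    [-0.02,0,0.012,0,0,0,0.3],
    [-0.01,0,0.006,0,0,0,0.3],
    [0,0,0,0,0,0,0.3],
    [0,0,0,0,0,0,0.3]
  ]
}}

```text
time: 16.4
tool_pos: [0.5283, 0.0982, 0.1339]
tcp_rot: [-1.385, 0.884, -0.891]
wrist_force: [1.3, 0.6, -2.7]
width: 0.66
```

```bash
python3 - <<'E'
from h import *
to([.5272,.110,.085])
c=read_camera("wrist"); W=cloud(c)
for m in spotter.masks_of(c,"saucer")[:3]:
    w=W[m["mask"]]; w=w[~np.isnan(w[:,0])]
    if len(w)<50: continue
    e=w[w[:,2]>.0145]; print(round(m["p"],2),m["location"],len(w),"edge",circ(e[:,:2]))
E
```

```text
t 16.4 pos [0.5283 0.0982 0.1339] F [ 1.3  0.6 -2.7] w 0.66
local d [-0.0114  0.0489  0.0039] turn [-0.0002 -0.0127  0.0049]
0.8 [282.6, 207.1] 15106 edge (array([0.52791711, 0.10984353]), np.float64(0.05165870365101672))
0.65 [433.6, 31.8] 11051 edge (array([0.69403429, 0.09830194]), np.float64(0.0514252746999563))
0.64 [141.0, 454.2] 1494 edge (array([0.39739127, 0.05807712]), np.float64(0.12125367742675217))
```

{"method": "jog_arm", "body": {
  "increments": [
    [-0.004,0,0.002,0,-0.013,0.005,0.3],
    [-0.008,0.015,0.002,0,0,0,0.3],
    [0,0.02,0,0,0,0,0.3],
    [0,0.012,0,0,0,0,0.3],
    [0,0,0,0,0,0,0.3],
    [0,0,0,0,0,0,0.3]
  ]
}}

```text
time: 17.25
tool_pos: [0.5259, 0.1112, 0.0834]
tcp_rot: [-1.386, 0.88, -0.877]
wrist_force: [-0.9, -0.7, -2.0]
width: 0.665
```

```bash
python3 -c "
from h import *
to([.5275,.110,.062])"
```

```text
t 17.25 pos [0.5259 0.1112 0.0834] F [-0.9 -0.7 -2. ] w 0.665
local d [0.0018 0.0214 0.0009] turn [ 0.0009 -0.0012 -0.0013]
```

{"method": "jog_arm", "body": {
  "increments": [
    [0.001,0.008,0.001,0.001,-0.001,-0.001,0.3],
    [0,0.007,0,0,0,0,0.3],
    [0,0.004,0,0,0,0,0.3],
    [0,0,0,0,0,0,0.3],
    [0,0,0,0,0,0,0.3]
  ]
}}

```text
time: 17.88
tool_pos: [0.5285, 0.1108, 0.0644]
tcp_rot: [-1.384, 0.877, -0.879]
wrist_force: [-1.2, -0.3, -2.3]
width: 0.662
```

```bash
python3 -c "
from h import *
to([.5275,.110,.0605])"
```

```text
t 17.88 pos [0.5285 0.1108 0.0644] F [-1.2 -0.3 -2.3] w 0.662
local d [ 0.0003  0.0039 -0.0013] turn [-0.0026 -0.0004  0.0004]
```

{"method": "jog_arm", "body": {
  "increments": [
    [0,0.002,-0.001,-0.002,0,0,0.3],
    [0,0.0015,0,0,0,0,0.3],
    [0,0,0,0,0,0,0.3]
  ]
}}

```text
time: 18.25
tool_pos: [0.5279, 0.1104, 0.0612]
tcp_rot: [-1.386, 0.877, -0.879]
wrist_force: [-0.2, -0.2, -3.1]
width: 0.666
```

```bash
python3 -c "
from h import *
to([.5275,.110,.0605])"
```

```text
t 18.25 pos [0.5279 0.1104 0.0612] F [-0.2 -0.2 -3.1] w 0.666
local d [ 0.0002  0.0007 -0.0005] turn [-0.0013 -0.0003  0.0007]
```

{"method": "jog_arm", "body": {
  "increments": [
    [0,0.001,0,0,0,0,0.3],
    [0,0,0,0,0,0,0.3]
  ]
}}

```text
time: 18.5
tool_pos: [0.5282, 0.1104, 0.0603]
tcp_rot: [-1.385, 0.877, -0.879]
wrist_force: [0.1, 0.5, -2.6]
width: 0.666
```

{"method": "jog_arm", "body": {
  "increments": [
    [0,0,0,0,0,0,0.72],
    [0,0,0,0,0,0,0.8],
    [0,0,0,0,0,0,1],
    [0,0,0,0,0,0,1],
    [0,0,0,0,0,0,1]
  ]
}}

```text
time: 19.12
tool_pos: [0.5296, 0.1107, 0.0617]
tcp_rot: [-1.383, 0.875, -0.881]
wrist_force: [0.1, 0.9, -0.1]
width: 1.005
```

{"method": "jog_arm", "body": {
  "increments": [
    [0,-0.01,0,0,0,0,1],
    [0,-0.03,0,0,0,0,1],
    [0,-0.04,0,0,0,0,1],
    [0,-0.04,0,0,0,0,1],
    [0,-0.02,0,0,0,0,1],
    [0,0,0,0,0,0,1],
    [0,0,0,0,0,0,1]
  ]
}}

```text
time: 20.0
tool_pos: [0.5285, 0.1105, 0.2084]
tcp_rot: [-1.383, 0.874, -0.881]
wrist_force: [0.2, -0.3, -0.0]
width: 1.0
```

```bash
python3 - <<'E'
from h import *
from scipy.optimize import least_squares
to([.5275,.11,.2])
for n in ["scene","side","wrist"]:
    c=read_camera(n); W=cloud(c); P=W[(np.hypot(W[...,0]-.5275,W[...,1]-.11)<.075)&(W[...,2]>0.004)&(W[...,2]<.13)]
    b=P[(P[:,2]>.032)&(P[:,2]<.08)]; f=P[(P[:,2]>.087)&(P[:,2]<.097)]; e=P[(P[:,2]>.0145)&(P[:,2]<.02)]
    fit=lambda w,r: least_squares(lambda p:np.hypot(*(w[:,:2]-p).T)-r,[.5275,.11],loss="soft_l1",f_scale=.002).x.round(4)
    print(n,"top",np.percentile(P[:,2],99.7).round(4),"flange z",np.median(f[:,2]).round(4),"flange mid",((np.percentile(f,1,0)+np.percentile(f,99,0))/2).round(4),"cup",fit(b,.029) if len(b)>30 else 0,"saucer",fit(e,.053),len(e))
    A=np.c_[f[:,:2]-f[:,:2].mean(0),np.ones(len(f))]; print(" tilt",np.linalg.lstsq(A,f[:,2],rcond=None)[0].round(4))
    if n=="scene": cv2.imwrite("pics/f.png",cv2.resize(c["img"][170:400,260:470],None,fx=2.5,fy=2.5,interpolation=2))
E
```

```text
t 20.0 pos [0.5285 0.1105 0.2084] F [ 0.2 -0.3 -0. ] w 1.0
local d [ 0.      0.0084 -0.0011] turn [-0.0053 -0.0004  0.0018]
scene top 0.1109 flange z 0.0906 flange mid [0.5292 0.1103 0.0916] cup [0.5277 0.1098] saucer [0.5281 0.1094] 235
 tilt [-0.0017  0.0011  0.0907]
side top 0.1107 flange z 0.0912 flange mid [0.5254 0.1112 0.0918] cup [0.5264 0.1095] saucer [0.5269 0.1092] 235
 tilt [ 0.0049 -0.0195  0.0913]
wrist top 0.1109 flange z 0.0913 flange mid [0.5278 0.1098 0.0913] cup [0.527  0.1094] saucer [0.5271 0.1093] 2222
 tilt [ 0.     -0.0002  0.0913]
```

View pics/f.png

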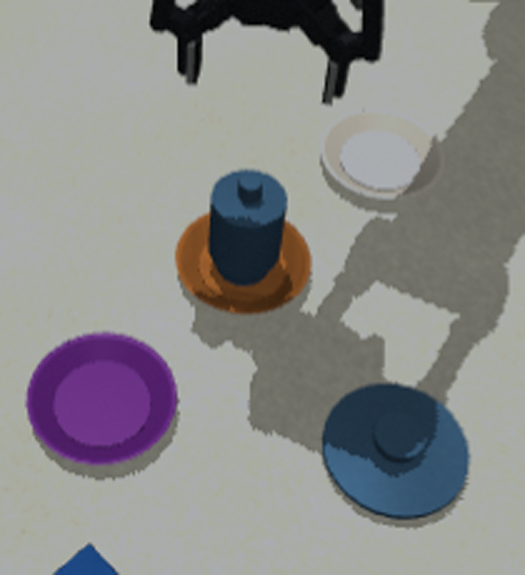

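The covered cup stands in the brown saucer at (248,225), level and centred, and the big lid at (395,450) looks undisturbed.

```bash
python3 -c "
from workcell import bot
print(bot.finish_job())"
```

```text
the job is handed in; nothing more can be done
None
```

I put the small lid on the teacup where the cup stood, then moved the covered cup as one piece into the well of the brown wooden saucer. I handed the job in at about 20 s with the gripper open and clear; it gives no verdict.

- **Lid on the cup, before the move:** the wrist camera showed the flange level at 0.085 m and the knob top at 0.105 m, which is right for a seated lid.
- **Cup in the saucer, at the end:** the cup and saucer centres agree within about 1 mm in all three cameras. The flange is at 0.091 m and the knob top at 0.111 m, about 6 mm higher than on the table, as the well floor should make it. The wrist camera shows no tilt.
- **One disagreement:** the side camera's coarser depth fit suggested about 0.02 rad of lid tilt, and the other two cameras did not. That is well inside the 0.12 rad limit.
- **Larger lid:** I never went near it and it looks undisturbed in the last picture, but I did not measure its position again at the end.

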